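# Demould a cast shelf bracket and lay it flush against the shelf board

## Robot

A 7-joint arm with a two-finger parallel gripper is mounted at the origin on the work surface. World frame = base frame: x ahead of the robot, y to its left, z up, the work surface at z = 0. Lengths are in mm, angles in rad, forces in N, time in s.
With the tool pointing down it reaches from about 400 to 875 mm from the base axis. Payload 4.4 kg.
Tool frame: the origin (TCP) lies at the very end of the fingers, on their centre line; the grasp point (between the pads) lies 19 mm behind it; z points along the fingers, y is the line along which they close (so a half turn about z gives the same grasp; the last joint's range is limited). The gripper opens to 85 mm and grips with 20 to 120 N. Pads are 22 mm wide; open, the fingers measure 114 mm over their backs; the gripper's body (76 mm by 85 mm) begins 54 mm behind the grasp point. The pads swing forward as they close: fully open they stand 13 mm farther back than shut.
Start: joints at [-0.066, 0.628, 0.038, 1.517, -0.027, 0.996, -0.02], TCP at [650.014, 0.027, 231.313] pointing down, gripper open.
Joint ranges: [-3.06, 3.06], [-0.37, 2.12], [-1.25, 1.32], [0.18, 2.47], [-1.1, 4.24], [0.23, 1.98], [-2.94, 2.94]. Speed limits (rad/s): [2.57, 2.57, 3.14, 3.14, 3.14, 3.14, 3.14].

## Interface

Orientations are given as [roll, pitch, yaw] about the fixed x, y, z axes, in that order (R = Rz(yaw) Ry(pitch) Rx(roll)).
In Python, from cell import status, get_image, ctrl, models gives the robot as it stands.
- The arm moves only by the shell command python3 -m handwheel 'ROWS' [OPENING]. ROWS is JSON, a list of rows, each an object with "delta_pos": the shift along the world's x, y, z in cm, a list of three; "yaw": the turn about the world's z in rad. A call has 1 to 10 rows; each row shifts and turns the commanded pose from where the row before left it; what a row does not reach is not made up. A row lasts 1/12 s, in which the tool goes at most 41.7 mm and 7.16 degrees, less where a joint would pass 70% of its speed; a pose out of reach is approached as far as the arm can. A call is refused whole if a number of a shift passes 4.17 or a number of a turn 0.125, either way. A call with a gripper value outside its range is refused whole. OPENING is the opening, from -1 (shut) to 1 (fully open), set as the call begins (- or left out, the last holds). The fingers move at their own pace and stop on an object; the grip force is fixed at half the most. Time passes only in rows, so rows that do not move let the fingers close. It gives the time, the measured TCP pose, the force, the opening and the grip force at its end, in the units of the state.
- status.read_state(): the state, without advancing time (a new reading comes with each control period).
- get_image(name): name is "scene" or "side" or "wrist"; returns a dict with "color" (384x512x3 uint8, red, green, blue), "z_map" (384x512 float32, mm along the optical axis (not along the pixel's ray), 0 where there is no reading), "fx", "fy", "cx", "cy" (pixels), "position" and "rotation" of the camera in the world; the wrist camera has in their place "hand_eye" (4x4, takes a point from camera to tool coordinates, whose origin is the TCP and whose axes are the flange's). Camera axes: x right, y up, looking along -z (the intrinsics and any distortion apply to the point x, -y, -z); pixel columns grow to the right and rows downward; lengths in mm; the calibration is good to about 2 mm. A picture is of the moment at which its call begins: read the wrist's pose just before it.
- ctrl.finish_job(): hands the job in; it is judged then, once.
Trained networks look in a picture, given as the dict that the camera call returned (one of the last four; its "shot" number tells which), for a name from the list of things; names that differ only in an ending like _2 or _b are one class to them, and where a whole thing is asked for, a point or a joint stands for the part that bears it (a point fixed in the world has none). Each returns a list of dicts, best first, with "score" (0 to 1); they miss things now and then, are a little off and sometimes report something else, mostly with a low value. They report only what shows in the picture. A call takes as long as a camera call. They do not tell look-alikes from the thing itself.
- models.boxes_of(picture, name): "rect" ([left, top, right, bottom] in pixels, round what is visible of it).
The state is a dict: "clock": time; "qpos": joint angles; "qd": joint speeds; "tau": joint torques, N m; "eef_pos": TCP position; "tool_rot": TCP orientation; "force": force on the tool from outside, world axes, zero at the start; "torque": the same for the moment, N m; "width": finger opening in mm; "gripper_force": force on a finger pad.
Only numpy, scipy, OpenCV 4.12 (cv2) and the standard library are available. Lean on these libraries where they do the work, as an engineer would, in place of code of your own. Each camera call takes 0.05 s, during which the arm holds its last target. There are 200 camera calls.

## Task

Press the ejector lever of the mould to tip the cast L-shaped shelf bracket up, take hold of it and lift it clear of the mould. Lay it flat on the bench, same face up as it was cast, with its long straight back flush along the front edge of the clamped shelf board and not sticking out past the board's ends. Leave the glass jar standing where it is.

Things in the scene. Friction and masses are not known exactly. Their poses are not given: they have to be found in the camera images.
- bracket: Cast off-white L-shaped bracket, 22 mm thick, loose, about 0.25 kg. Origin: centre of the long leg's underside. Leg 40 mm wide (x -20 to 20), 150 mm long (y -75 to 75); a toe (y 39 to 75) stands out to x = -50 at the +y end. The back is the plain +x side. z up as cast. It starts in the mould, axes along the mould's, top 2 mm below the rim, 2 to 4 mm free all round: no grip until tipped up.
- mould: Plywood mould fixed to the bench, 120 mm (x -75 to 45) by 205 mm (y -105 to 100), 44 mm high; origin on the bench under the centre of the bracket's long leg, z up. Its open L-shaped cavity is 24 mm deep (floor 20 mm above the bench), toe pocket on the -x side at the +y end. The ejector lever sticks out of the -y end.
- ejector (a joint): Angle of the steel ejector lever, rad: 0 as built (outer arm rising outward at 46 degrees), 0.75 fully pressed down at its stop (outer arm almost level). Its short inner arm then lifts the bracket's -y end. Stiff hinge: it stays where it is left; pressing the pad takes about 8 to 12 N.
- ejector_hinge (a point): Axis of the lever: along the mould's x, in the slot of the mould's -y end wall, 92 mm from the mould's origin and 20 mm above the bench. The origin is on the axis.
- ejector_pad (a point): Centre of the upper face of the lever's dark steel pad (38 mm by 36 mm), moving with the lever: at 0 it is 38 mm beyond the hinge (mould's -y) and 50 mm above it; at 0.75 it is 62 mm beyond and 11 mm above it.
- board: Pine shelf board lying on the bench, fixed by two steel holdfasts over its far edge (62 mm high, 85 mm and more from the front edge). 120 mm deep (x from 0 to 120), 220 mm long (y from -110 to 110), 20 mm thick. Origin: middle of its front edge at bench height; +x points into the board, so the free bench is on its -x side; z up.
- back_a (a point): Point on the bracket's back, 70 mm from the middle towards the -y end (bracket frame 20, -70, 10 mm).
- back_b (a point): Point on the bracket's back, 70 mm from the middle towards the +y (toe) end (bracket frame 20, 70, 10 mm).
- end_free (a point): Middle of the lower edge of the bracket's -y end (bracket frame 0, -75, 0 mm). With the lever fully down the bracket stays tipped about 19 degrees: this end stands about 24 mm above the mould's rim, the toe end still on the cavity floor.
- end_toe (a point): Middle of the lower edge of the bracket's +y end (bracket frame 0, 75, 0 mm).
- jar: Low glass jar with steel cap, 64 mm across, 75 mm high, standing behind the middle of the work area; origin under its centre. Leave it.
There are look-alikes about, which are no part of the job. Of the things like the bracket, leave any that is orange; of the rest the smaller one is meant.

How it is judged:
By the outcome, as a careful person would: the job done as asked, in the order asked, and still so for the second after the job is handed in, with the robot touching nothing.
It also fails if it takes over 72 s, if anything falls off the work surface, if the arm or the gripper's body presses on something with over 40 N, if the wrist force passes 120 N, or if a joint passes its speed limit or range.

## Working session

There is one attempt and no reset: what is moved stays moved. The work goes in short steps, Python scripts to look and compute and a shell command to move; the robot and the scene stay as the last step left them, time stands still between calls to the robot, and variables do not carry over. Pictures are saved under pics/ and viewed, at most 10 in all, crops included, and the job is handed in when it is done.

```bash
mkdir -p pics; cat > h.py <<'E'
import numpy as np, cv2
from cell import status,get_image,ctrl,models
def world(p,u,v,z=None):
    d=p["z_map"][v,u] if z is None else z
    c=np.stack([(u-p["cx"])/p["fx"]*d,-(v-p["cy"])/p["fy"]*d,-d],-1)
    return c@np.array(p["rotation"]).T+np.array(p["position"])
def cloud(p):
    v,u=np.mgrid[0:384,0:512]; w=world(p,u,v); w[p["z_map"]<=0]=np.nan; return w
E
python3 - <<'E'
from h import *
ims=[]
for n in ("scene","side"):
    p=get_image(n); print(n,p["position"],{k:p[k] for k in p if k not in("color","z_map","rotation","position")})
    np.savez("pics/%s.npz"%n,**{k:p[k] for k in("color","z_map","fx","fy","cx","cy","position","rotation")})
    cv2.imwrite("pics/%s0.png"%n,cv2.resize(p["color"][...,::-1],(800,600)))
    for m in("bracket","mould","ejector","board","jar"):
        for b in models.boxes_of(p,m): print(m,np.round(b["rect"]),round(b["score"],2))
E
```

```text
scene [1047.67628959  456.05425026  595.75100375] {'fx': 352.4770110720302, 'fy': 352.4770110720302, 'cx': 257.0085343180481, 'cy': 193.3996147634974, 'shot': 1}
bracket [108. 198. 203. 266.] 0.97
bracket [264. 150. 316. 174.] 0.67
mould [202. 141. 278. 211.] 0.93
ejector [203. 141. 217. 163.] 0.64
board [267. 232. 380. 327.] 0.79
jar [221. 216. 252. 262.] 0.87
side [-3.76446025e-01 -5.85392723e+02  6.19667716e+02] {'fx': 440.91305862309645, 'fy': 440.91305862309645, 'cx': 250.05187807991712, 'cy': 191.83412318664082, 'shot': 2}
bracket [249. 222. 328. 267.] 0.82
bracket [303. 160. 380. 218.] 0.78
bracket [330. 262. 359. 277.] 0.68
bracket [166. 278. 259. 334.] 0.65
mould [230. 211. 364. 305.] 0.57
ejector [326. 258. 361. 275.] 0.69
board [154. 136. 236. 205.] 0.79
jar [255. 158. 281. 194.] 0.57
```

View pics/scene0.png

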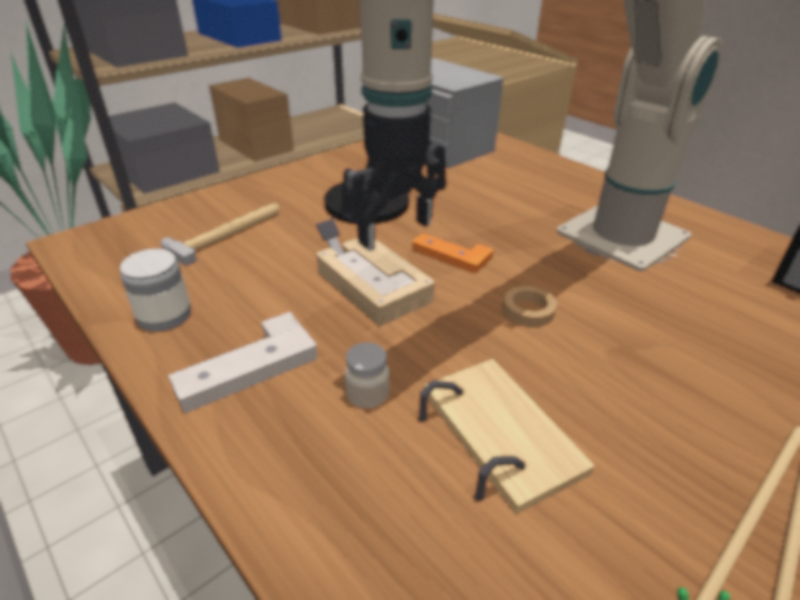

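View pics/side0.png

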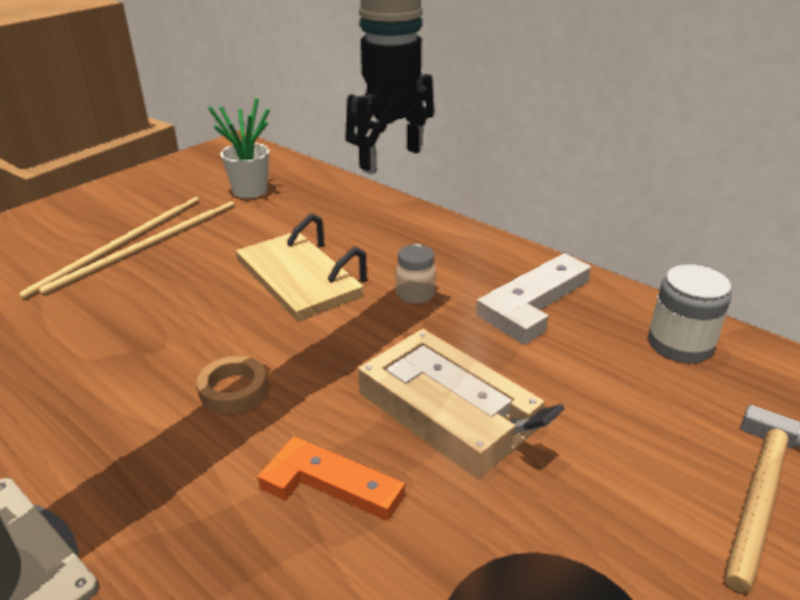

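Side view (800x600 px): three bracket-like things. One is off-white in the mould at (450,375), a larger off-white one lies loose at (535,295), and an orange one is at (330,475). The one in the mould fits, being not orange and the smaller of the off-white pair. The board is at (300,270), the jar at (415,275), and the lever pad at (545,418).

```bash
cat > m.py <<'E'
from h import *
def load(n): return dict(np.load("pics/%s.npz"%n))
def rect(pts):
    r=cv2.minAreaRect(pts.astype(np.float32)); return r, cv2.boxPoints(r)
if __name__=="__main__":
    P={}
    for n,rs in(("scene",{"mould":(195,135,285,215),"board":(260,225,385,330)}),("side",{"mould":(225,205,370,310),"board":(148,130,240,208)})):
        p=load(n); w=cloud(p)
        b=w[np.abs(w[...,2])<15]; print(n,"bench z med",np.median(b[:,2]),len(b))
        for k,(l,t,r,bo) in rs.items():
            q=w[t:bo,l:r].reshape(-1,3); z=44 if k=="mould" else 20
            q=q[np.abs(q[:,2]-z)<(6 if z==44 else 5)]
            # biggest blob via grid
            g=np.floor(q[:,:2]/5).astype(int); o=g.min(0)-2; im=np.zeros(g.max(0)-o+3,np.uint8); im[tuple((g-o).T)]=1
            im=cv2.morphologyEx(im,cv2.MORPH_CLOSE,np.ones((3,3)))
            c,l2,s,_=cv2.connectedComponentsWithStats(im); i=1+np.argmax(s[1:,4]); q=q[l2[tuple((g-o).T)]==i]
            R,B=rect(q[:,:2]); print(n,k,len(q),np.median(q[:,2]),np.round(R[0],1),np.round(R[1],1),round(R[2],2),"\n",np.round(B,1).tolist())
    p=load("side"); c=cv2.resize(p["color"][205:315,225:385],(800,550),interpolation=cv2.INTER_CUBIC); cv2.imwrite("pics/crop1.png",c[...,::-1])
E
python3 m.py
```

```text
Traceback (most recent call last):
  File "m.py", line 8, in <module>
    p=load(n); w=cloud(p)
                 ~~~~~^^^
  File "h.py", line 8, in cloud
    v,u=np.mgrid[0:384,0:512]; w=world(p,u,v); w[p["z_map"]<=0]=np.nan; return w
                                 ~~~~~^^^^^^^
  File "h.py", line 6, in world
    return c@np.array(p["rotation"]).T+np.array(p["position"])
           ~~~~~~~~~~~~~~~~~~~~~~~~~~~^~~~~~~~~~~~~~~~~~~~~~~~
ValueError: operands could not be broadcast together with shapes (384,512) (3,)
```

```bash
sed -i 's/np.array(p\["rotation"\]).T/rot(p["rotation"]).T/' h.py; cat >> h.py <<'E'
from scipy.spatial.transform import Rotation
def rot(r): r=np.array(r); return r if r.ndim==2 else Rotation.from_euler("xyz",r).as_matrix()
E
python3 m.py; python3 -c "
from h import *
p=dict(np.load('pics/side.npz'));print(p['rotation'],status.read_state())"
```

```text
scene bench z med -0.8890026111208726 99784
scene mould 1678 42.39183217748848 [ 528.  -207.6] [221.9 123.3] 86.38 
 [[459.5, -314.3999938964844], [582.5, -322.20001220703125], [596.5, -100.80000305175781], [473.3999938964844, -93.0]]
scene board 4473 18.982644680814246 [612.2 179.6] [221.6 122.4] 76.28 
 [[526.5, 86.5], [645.4000244140625, 57.5], [698.0, 272.70001220703125], [579.0, 301.70001220703125]]
side bench z med 0.06170322858588406 107863
side mould 4474 43.13424617655903 [ 527.2 -212.2] [226.1 123.3] 85.65 
 [[457.20001220703125, -320.20001220703125], [580.0999755859375, -329.6000061035156], [597.2999877929688, -104.0999984741211], [474.29998779296875, -94.80000305175781]]
side board 2130 19.9408175907613 [612.2 176.2] [225.8 122.7] 76.48 
 [[526.0999755859375, 80.80000305175781], [645.4000244140625, 52.099998474121094], [698.2000122070312, 271.6000061035156], [578.9000244140625, 300.29998779296875]]
[ 0.9655348   0.00931364 -0.84213887] {'clock': 0.6, 'qpos': array([-0.06582727,  0.62835289,  0.0385284 ,  1.51740733, -0.02698116,
        0.9962898 , -0.01998536]), 'qd': array([-1.90375575e-03,  5.66844323e-05, -1.02496336e-03, -3.08919851e-04,
       -2.84161188e-04,  2.47175587e-04,  1.89583580e-04]), 'tau': array([-2.25187769e-04, -5.62981081e+01,  1.22505281e+00, -1.93695760e+01,
        1.09205642e-02,  1.81604988e-03, -2.62284505e-05]), 'eef_pos': array([6.50018589e+02, 2.28696860e-02, 2.31342156e+02]), 'tool_rot': array([ 3.14153116e+00, -7.11783848e-06,  1.57080032e+00]), 'force': array([-0.05866041,  0.67298662,  0.40683217]), 'torque': array([ 0.01113535, -0.00642023,  0.00885501]), 'gripper_force': 0.0, 'width': 84.86341645021925}
```

View pics/crop1.png

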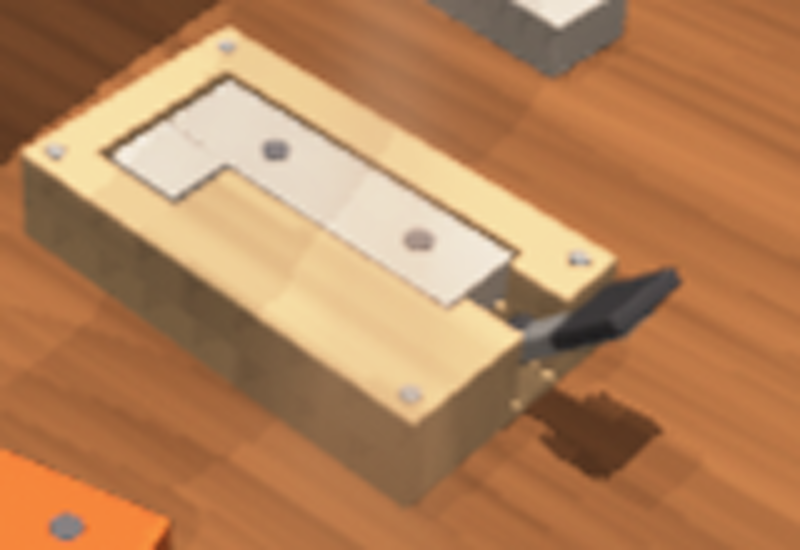

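The crop confirms it: the off-white bracket sits in the mould, toe at upper left (140,160), lever pad at (620,310). Next I refine the mould and board poses by fitting their outlines to both images.

```bash
cat > fit.py <<'E'
from h import *
from scipy.optimize import minimize
def proj(p,w):
    c=(w-np.array(p["position"]))@rot(p["rotation"]); return np.stack([p["cx"]-p["fx"]*c[:,0]/c[:,2],p["cy"]+p["fy"]*c[:,1]/c[:,2]],-1)
def dens(poly,closed=True,n=60):
    poly=np.array(poly,float); q=np.vstack([poly,poly[:1]]) if closed else poly
    return np.vstack([a+(b-a)*np.linspace(0,1,n)[:,None] for a,b in zip(q,q[1:])])
def place(pts,x,z): c,s=np.cos(x[2]),np.sin(x[2]); return np.c_[pts@np.array([[c,s],[-s,c]])+x[:2],np.full(len(pts),z)]
M=dens([[-75,-105],[45,-105],[45,100],[-75,100]]); Bd=dens([[0,-110],[120,-110],[120,110],[0,110]])
def fit(ps,pts,z,x0,sig=1.5):
    G=[]
    for p in ps:
        g=cv2.GaussianBlur(p["color"].astype(np.float32),(0,0),sig); G.append(sum(np.hypot(cv2.Sobel(g[...,i],5,1,0),cv2.Sobel(g[...,i],5,0,1)) for i in range(3)))
    def f(x):
        t=0
        for p,g in zip(ps,G):
            q=proj(p,place(pts,[x[0],x[1],x[2]/100],z)).astype(np.float32)
            t-=np.sqrt(cv2.remap(g.astype(np.float32),q[:,0][None],q[:,1][None],cv2.INTER_LINEAR)).mean()
        return t
    best=None
    for dx in(-4,0,4):
        for dy in(-4,0,4):
            r=minimize(f,[x0[0]+dx,x0[1]+dy,x0[2]*100],method="Nelder-Mead",options=dict(initial_simplex=np.array([x0[0]+dx,x0[1]+dy,x0[2]*100])+np.array([[0,0,0],[4,0,0],[0,4,0],[0,0,3]])))
            if best is None or r.fun<best.fun: best=r
    return np.round([best.x[0],best.x[1],best.x[2]/100],4),round(best.fun,2)
if __name__=="__main__":
    S=[dict(np.load("pics/%s.npz"%n)) for n in("scene","side")]
    for nm,ps in(("scene",S[:1]),("side",S[1:]),("both",S)):
        print(nm,"mould",fit(ps,M,44,[543,-200,-.07]),"board",fit(ps,Bd,20,[552.5,190.5,-.235]))
E
python3 fit.py
```

```text
scene mould (array([ 5.448075e+02, -1.990346e+02, -7.550000e-02]), np.float64(-19.06)) board (array([ 5.548134e+02,  1.932926e+02, -2.340000e-01]), np.float64(-18.68))
side mould (array([ 5.422881e+02, -2.010596e+02, -7.370000e-02]), np.float64(-22.75)) board (array([ 5.535568e+02,  1.913461e+02, -2.470000e-01]), np.float64(-22.68))
both mould (array([ 5.428422e+02, -2.007359e+02, -7.410000e-02]), np.float64(-41.5)) board (array([ 5.543330e+02,  1.929093e+02, -2.380000e-01]), np.float64(-41.02))
```

```bash
python3 -m handwheel '[{"delta_pos":[-1.16,-3.2,-1.0],"yaw":-0.0074},{"delta_pos":[-1.16,-3.2,-1.0],"yaw":-0.0074},{"delta_pos":[-1.16,-3.2,-1.0],"yaw":-0.0074},{"delta_pos":[-1.16,-3.2,-1.0],"yaw":-0.0074},{"delta_pos":[-1.16,-3.2,-1.0],"yaw":-0.0074},{"delta_pos":[-1.16,-3.2,-1.0],"yaw":-0.0074},{"delta_pos":[-1.16,-3.2,-1.0],"yaw":-0.0074},{"delta_pos":[-1.16,-3.2,-1.0],"yaw":-0.0074},{"delta_pos":[-1.16,-3.2,-1.0],"yaw":-0.0074},{"delta_pos":[-1.16,-3.2,-1.0],"yaw":-0.0074}]' -1
```

```text
clock: 1.43
eef_pos: [533.5, -321.5, 131.0]
tool_rot: [3.141, 0.0, 1.497]
force: [-0.2, -0.4, 1.2]
width: 0.3
gripper_force: 0.0
```

```bash
python3 -m handwheel '[{"delta_pos":[0,0.1,-1.5]},{"delta_pos":[0,0.1,-1.5]},{"delta_pos":[0,0,-1.5]},{"delta_pos":[0,0,-0.8]},{"delta_pos":[0,0,-0.8]},{"delta_pos":[0,-0.4,-0.3]},{"delta_pos":[0,-0.4,-0.3]},{"delta_pos":[0,-0.35,-0.36]},{"delta_pos":[0,-0.35,-0.36]}]'
```

```text
schema error: expected keys delta_pos, yaw
```

```bash
python3 -m handwheel '[{"delta_pos":[0,0.1,-1.5],"yaw":0},{"delta_pos":[0,0.1,-1.5],"yaw":0},{"delta_pos":[0,0,-1.5],"yaw":0},{"delta_pos":[0,0,-0.8],"yaw":0},{"delta_pos":[0,0,-0.8],"yaw":0},{"delta_pos":[0,-0.4,-0.3],"yaw":0},{"delta_pos":[0,-0.4,-0.3],"yaw":0},{"delta_pos":[0,-0.35,-0.36],"yaw":0},{"delta_pos":[0,-0.35,-0.36],"yaw":0}]'
```

```text
clock: 2.18
eef_pos: [533.2, -329.2, 57.4]
tool_rot: [-3.138, -0.006, 1.498]
force: [-2.8, 9.0, 6.7]
width: -0.4
gripper_force: 4.8
```

```bash
python3 -m handwheel '[{"delta_pos":[0,-0.3,-0.4],"yaw":0},{"delta_pos":[0,-0.3,-0.4],"yaw":0},{"delta_pos":[0,-0.3,-0.44],"yaw":0},{"delta_pos":[0,-0.3,-0.44],"yaw":0},{"delta_pos":[0,-0.3,-0.46],"yaw":0},{"delta_pos":[0,-0.3,-0.46],"yaw":0},{"delta_pos":[0,0,-0.2],"yaw":0},{"delta_pos":[0,0,0],"yaw":0}]'
```

```text
clock: 2.85
eef_pos: [534.8, -349.1, 31.0]
tool_rot: [3.141, -0.003, 1.498]
force: [-2.0, 6.4, 10.8]
width: 0.0
gripper_force: 5.3
```

```bash
python3 -m handwheel '[{"delta_pos":[0,-0.1,-0.2],"yaw":0},{"delta_pos":[0,-0.1,-0.2],"yaw":0},{"delta_pos":[0,0,0],"yaw":0}]'
```

```text
clock: 3.1
eef_pos: [535.0, -349.2, 30.4]
tool_rot: [-3.141, -0.005, 1.499]
force: [-7.9, 13.4, 36.4]
width: -0.1
gripper_force: 18.5
```

```bash
python3 -m handwheel '[{"delta_pos":[0,0,2.0],"yaw":0},{"delta_pos":[0,0,4.0],"yaw":0},{"delta_pos":[0,0,4.0],"yaw":0},{"delta_pos":[0.1,2.0,3.0],"yaw":0},{"delta_pos":[0.2,3.5,2.0],"yaw":0},{"delta_pos":[0.2,3.7,0],"yaw":0},{"delta_pos":[0.2,3.7,0],"yaw":0},{"delta_pos":[0,0,0],"yaw":0}]' 1
python3 - <<'E'
from h import *
s=status.read_state(); print(s["eef_pos"],s["width"],s["force"])
p=get_image("side"); w=get_image("wrist"); print({k:w[k] for k in w if k not in("color","z_map")})
np.savez("pics/side1.npz",**{k:p[k] for k in("color","z_map","fx","fy","cx","cy","position","rotation")})
a=cv2.resize(p["color"][190:310,215:375],(533,400),interpolation=cv2.INTER_CUBIC)
b=cv2.resize(w["color"],(533,400))[:, :267*2]
cv2.imwrite("pics/v2.png",cv2.resize(np.hstack([a,b]),(800,300))[...,::-1])
c=cloud(p)[190:310,215:375].reshape(-1,3)
# mould frame
R=rot([0,0,-.074]); m=(c-[543,-200.5,0])@R
for y in range(-80,80,10):
    k=(abs(m[:,1]-y)<5)&(abs(m[:,0])<12)&(m[:,2]<120); 
    if k.sum(): print(y,round(np.nanmedian(m[k,2]),1))
k=(m[:,2]>58)&(m[:,2]<110)&(m[:,1]>-75)&(m[:,1]<0)&(abs(m[:,0])<40); print("x range",np.nanpercentile(m[k,0],[2,50,98]))
E
```

```text
clock: 3.77
eef_pos: [543.2, -214.1, 176.5]
tool_rot: [3.14, -0.006, 1.508]
force: [-0.7, 1.5, -0.1]
width: 85.3
gripper_force: 0.0
[ 543.20689415 -214.11779256  176.50815142] 85.32324397441317 [-0.70539736  1.45001857 -0.12694385]
{'fx': 328.8761048777474, 'fy': 328.8761048777474, 'cx': 261.5798408024797, 'cy': 194.43011368117257, 'hand_eye': array([[-4.59088204e-04,  9.45480771e-01,  3.25677603e-01,
         8.31966447e+01],
       [ 9.99999895e-01,  4.36714607e-04,  1.41805552e-04,
        -4.37119310e-01],
       [-8.15374376e-06,  3.25677633e-01, -9.45480872e-01,
        -1.43349835e+02],
       [ 0.00000000e+00,  0.00000000e+00,  0.00000000e+00,
         1.00000000e+00]]), 'shot': 4}
-80 27.9
-70 74.3
-60 46.0
-50 83.8
-40 81.6
-30 78.1
-20 72.7
-10 69.1
0 65.9
10 62.6
20 59.0
30 56.0
40 52.8
50 50.0
60 45.9
70 42.2
x range [-20.0555753   -7.59165744  19.04420261]
```

View pics/v2.png

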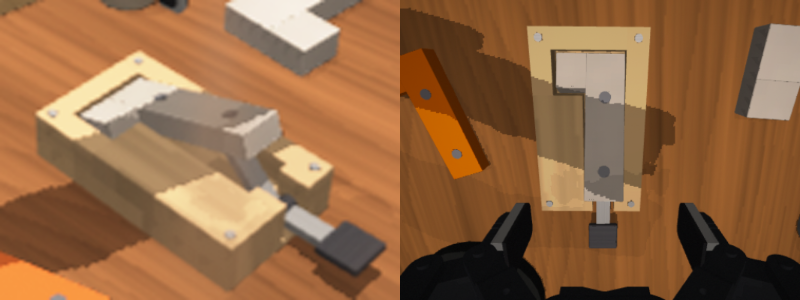

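The left half shows the bracket tipped up in the mould with the lever down. The right half (wrist view) shows it midway between the open fingers: bracket at x≈604, fingers centred at x≈605. I descend and grip.

```bash
python3 -m handwheel '[{"delta_pos":[-0.1,-0.4,-2.5],"yaw":0},{"delta_pos":[-0.1,-0.4,-3.0],"yaw":0},{"delta_pos":[0,-0.3,-3.0],"yaw":0},{"delta_pos":[0,0,-2.2],"yaw":0},{"delta_pos":[0,0,-1.2],"yaw":0},{"delta_pos":[0,0,-0.8],"yaw":0},{"delta_pos":[0,0,0],"yaw":0}]'
python3 -m handwheel '[{"delta_pos":[0,0,0],"yaw":0},{"delta_pos":[0,0,0],"yaw":0},{"delta_pos":[0,0,0],"yaw":0},{"delta_pos":[0,0,0],"yaw":0},{"delta_pos":[0,0,0],"yaw":0},{"delta_pos":[0,0,0],"yaw":0}]' -1
```

```text
clock: 4.45
eef_pos: [538.3, -235.8, 47.0]
tool_rot: [-3.14, 0.0, 1.496]
force: [0.1, -0.3, 0.7]
width: 85.8
gripper_force: 0.0
clock: 4.95
eef_pos: [539.9, -235.2, 49.4]
tool_rot: [3.139, 0.001, 1.497]
force: [-0.8, 0.6, 6.3]
width: 39.4
gripper_force: 61.9
```

Gripped, but the fingertips sit below the underside, which would hit the bench when laying it flat. I regrip slightly higher.

```bash
python3 -m handwheel '[{"delta_pos":[0,0,0],"yaw":0},{"delta_pos":[0,0,0],"yaw":0},{"delta_pos":[0,0,0],"yaw":0},{"delta_pos":[0.1,0.5,0.3],"yaw":0},{"delta_pos":[0.1,0.5,0.4],"yaw":0},{"delta_pos":[0,0,0],"yaw":0},{"delta_pos":[0,0,0],"yaw":0}]' 0.5
python3 -m handwheel '[{"delta_pos":[0,0,0],"yaw":0},{"delta_pos":[0,0,0],"yaw":0},{"delta_pos":[0,0,0],"yaw":0},{"delta_pos":[0,0,0],"yaw":0},{"delta_pos":[0,0,0],"yaw":0},{"delta_pos":[0,0,0],"yaw":0}]' -1
```

```text
clock: 5.53
eef_pos: [541.6, -224.2, 55.5]
tool_rot: [3.141, -0.0, 1.498]
force: [-0.9, -0.3, -0.1]
width: 64.1
gripper_force: 0.0
clock: 6.03
eef_pos: [541.3, -225.0, 55.3]
tool_rot: [3.141, 0.0, 1.497]
force: [0.7, -0.1, 3.5]
width: 39.0
gripper_force: 59.9
```

```bash
python3 -m handwheel '[{"delta_pos":[0,0,0.5],"yaw":0},{"delta_pos":[0,0,1.0],"yaw":0},{"delta_pos":[0,0,1.5],"yaw":0},{"delta_pos":[0,0,2],"yaw":0},{"delta_pos":[0,0,2],"yaw":0},{"delta_pos":[0,0,2],"yaw":0},{"delta_pos":[0,0,2],"yaw":0},{"delta_pos":[0,0,1],"yaw":0},{"delta_pos":[0,0,0],"yaw":0}]'
cat > tilt.py <<'E'
from h import *
import sys
s=status.read_state(); t=s["eef_pos"]; print(np.round(t,1),s["tool_rot"],s["width"])
p=get_image("side"); cv2.imwrite("pics/%s.png"%sys.argv[1],cv2.resize(p["color"],(640,480))[...,::-1])
np.savez("pics/%s.npz"%sys.argv[1],**{k:p[k] for k in("color","z_map","fx","fy","cx","cy","position","rotation")})
yaw=s["tool_rot"][2]-np.pi/2; m=(cloud(p).reshape(-1,3)-[t[0],t[1],0])@rot([0,0,yaw])
for y in range(-80,130,10):
    k=(abs(m[:,1]-y)<4)&(abs(m[:,0])<16)&(m[:,2]<t[2]+45)&(m[:,2]>t[2]-75)
    print(y,k.sum(),np.round(np.nanpercentile(m[k,2],[10,50,90])-t[2],1) if k.sum()>5 else "")
E
python3 tilt.py lift
```

```text
clock: 6.78
eef_pos: [542.2, -225.7, 177.7]
tool_rot: [3.137, 0.001, 1.496]
force: [0.4, 0.1, -2.5]
width: 38.4
gripper_force: 60.8
[ 542.2 -225.7  177.7] [3.13720952e+00 1.43473708e-03 1.49639206e+00] 38.41080293662982
-80 0 
-70 0 
-60 0 
-50 50 [14.6 18.  22.1]
-40 84 [28.  32.8 34.6]
-30 34 [29.6 31.  32.1]
-20 32 [26.4 27.2 28.4]
-10 28 [22.6 24.2 25. ]
0 17 [18.8 20.5 21.9]
10 5 
20 1 
30 12 [ 8.9  9.5 10.7]
40 16 [4.7 6.1 6.9]
50 19 [0.4 2.3 3.5]
60 18 [-2.3 -0.7  0.7]
70 25 [-5.8 -5.  -3.8]
80 27 [-9.8 -8.5 -7. ]
90 22 [-12.9 -11.6 -10.6]
100 9 [-15.5 -14.4 -13.6]
110 0 
120 0
```

View pics/lift.png

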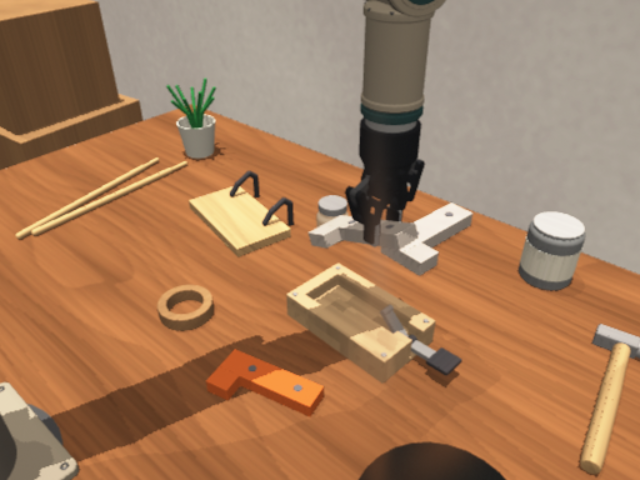

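The bracket is clear of the mould and still tipped about 19° with no slip; the empty mould is at (360,315). I carry it over in front of the board.

```bash
python3 -m handwheel '[{"delta_pos":[-0.2,1.7,0],"yaw":-0.0136},{"delta_pos":[-0.36,3.4,0],"yaw":-0.0136},{"delta_pos":[-0.36,3.6,0],"yaw":-0.0136},{"delta_pos":[-0.36,3.6,0],"yaw":-0.0136},{"delta_pos":[-0.36,3.6,0],"yaw":-0.0136},{"delta_pos":[-0.36,3.6,0],"yaw":-0.0136},{"delta_pos":[-0.36,3.6,0],"yaw":-0.0136},{"delta_pos":[-0.36,3.6,0],"yaw":-0.0136},{"delta_pos":[-0.36,3.6,0],"yaw":-0.0136},{"delta_pos":[-0.36,3.6,0],"yaw":-0.0136}]'
python3 -m handwheel '[{"delta_pos":[-0.36,3.4,0],"yaw":-0.0136},{"delta_pos":[-0.36,2.0,0],"yaw":-0.0134},{"delta_pos":[0,0.5,0],"yaw":0},{"delta_pos":[0,0,0],"yaw":0},{"delta_pos":[0,0,0],"yaw":0}]'
python3 - <<'E'
from h import *
p=dict(np.load("pics/lift.npz")); c=cloud(p)
q=c[225:265,120:175].reshape(-1,3); q=q[(q[:,2]>12)]; print("ring",np.nanmin(q,0),np.nanmax(q,0))
p=dict(np.load("pics/side.npz")); c=cloud(p)
q=c[158:195,255:281].reshape(-1,3); q=q[(q[:,2]>15)&(q[:,2]<85)]; print("jar",np.nanmin(q,0),np.nanmax(q,0))
E
```

```text
clock: 7.67
eef_pos: [504.9, 115.3, 173.6]
tool_rot: [-3.139, 0.002, 1.36]
force: [0.8, 0.5, -1.9]
width: 39.0
gripper_force: 60.6
clock: 8.08
eef_pos: [498.8, 171.8, 174.1]
tool_rot: [-3.14, 0.002, 1.334]
force: [-0.6, -0.9, -2.8]
width: 39.0
gripper_force: 60.7
ring [323.79799179 -13.58170906  12.01504814] [414.22539414  78.39947208  27.21397885]
jar [671.76415502 -32.7854907   15.05061965] [732.14859363  29.07065579  78.22936363]
```

```bash
python3 -m handwheel '[{"delta_pos":[0,0.5,-2],"yaw":0},{"delta_pos":[0,0,-3],"yaw":0},{"delta_pos":[0,0,-3],"yaw":0},{"delta_pos":[0,0,-2.5],"yaw":0},{"delta_pos":[0,0,-1.5],"yaw":0},{"delta_pos":[0,0,-0.8],"yaw":0},{"delta_pos":[0,0,-0.4],"yaw":0},{"delta_pos":[0,0,0],"yaw":0}]'
```

```text
clock: 8.75
eef_pos: [499.6, 176.6, 42.7]
tool_rot: [-3.141, 0.001, 1.332]
force: [0.5, -0.3, -2.2]
width: 38.3
gripper_force: 60.7
```

Now I lower gently so the toe touches and the bracket rotates flat in the grip.

```bash
python3 -m handwheel '[{"delta_pos":[0,0,-0.4],"yaw":0},{"delta_pos":[0,0,-0.4],"yaw":0},{"delta_pos":[0,0,-0.4],"yaw":0},{"delta_pos":[0,0,-0.4],"yaw":0},{"delta_pos":[0,0,0],"yaw":0}]'
```

```text
clock: 9.17
eef_pos: [500.6, 177.0, 27.7]
tool_rot: [3.139, -0.0, 1.332]
force: [0.4, -4.4, 4.1]
width: 39.1
gripper_force: 61.6
```

```bash
python3 -m handwheel '[{"delta_pos":[0,0,-0.4],"yaw":0},{"delta_pos":[0,0,-0.4],"yaw":0},{"delta_pos":[0,0,-0.4],"yaw":0},{"delta_pos":[0,0,-0.4],"yaw":0},{"delta_pos":[0,0,0],"yaw":0}]'
python3 tilt.py low
```

```text
clock: 9.58
eef_pos: [500.0, 177.4, 11.3]
tool_rot: [3.14, 0.0, 1.333]
force: [0.4, -2.7, 2.7]
width: 38.7
gripper_force: 61.5
[500.  177.4  11.3] [3.14047544e+00 7.93688911e-05 1.33277017e+00] 38.72678054999371
-80 27 [-12.2 -10.8  -9.8]
-70 23 [-11.9 -11.2  -9.8]
-60 25 [-12.5 -11.6 -10.2]
-50 60 [-11.7   6.1  16.9]
-40 80 [-12.1  16.6  25.4]
-30 41 [-11.9  21.9  24.5]
-20 29 [-11.4  23.1  24.5]
-10 25 [20.7 22.4 23.6]
0 19 [19.4 21.4 22.1]
10 18 [19.4 20.  21.1]
20 13 [18.1 19.5 20.2]
30 13 [17.1 18.5 19.5]
40 9 [15.6 17.2 18.6]
50 6 [15.  16.  16.5]
60 3 
70 3 
80 4 
90 6 [11.8 12.6 13.6]
100 6 [10.4 11.6 12.1]
110 0 
120 0
```

```bash
python3 -m handwheel '[{"delta_pos":[0,0,-0.4],"yaw":0},{"delta_pos":[0,0,-0.3],"yaw":0},{"delta_pos":[0,0,-0.15],"yaw":0},{"delta_pos":[0,0,0],"yaw":0}]'
python3 tilt.py low2 | grep -v nan
```

```text
clock: 9.97
eef_pos: [499.5, 178.1, 2.4]
tool_rot: [3.141, -0.0, 1.334]
force: [0.4, -2.5, 2.5]
width: 38.9
gripper_force: 61.6
[499.5 178.1   2.4] [ 3.14144982e+00 -1.66857893e-04  1.33360375e+00] 38.85251738396243
-80 31 [-3.4 -2.  -0.7]
-70 29 [-3.9 -2.3 -0.7]
-60 28 [-3.6 -2.  -0.8]
-50 39 [-3.6 -1.8 17.9]
-40 73 [-2.9 16.3 23.2]
-30 27 [20.7 22.2 23.6]
-20 25 [20.8 21.8 23.4]
-10 28 [20.1 21.8 23.1]
0 20 [20.3 21.6 22.6]
10 19 [19.6 21.  21.6]
20 16 [19.8 21.3 22.2]
30 17 [18.9 20.6 21.8]
40 12 [19.3 20.7 21.7]
50 4 
60 2 
70 2 
80 7 [20.1 20.4 21.1]
90 9 [20.1 21.4 21.7]
100 8 [18.6 19.3 20.6]
110 0 
120 0
```

```bash
python3 -m handwheel '[{"delta_pos":[0,0,0],"yaw":0},{"delta_pos":[0,0,0],"yaw":0},{"delta_pos":[0,0,0],"yaw":0},{"delta_pos":[0,0,0.6],"yaw":0},{"delta_pos":[0,0,2],"yaw":0},{"delta_pos":[0,0,3],"yaw":0},{"delta_pos":[0,0,2],"yaw":0}]' 0.2
python3 -m handwheel '[{"delta_pos":[-1.5,1.5,0],"yaw":0},{"delta_pos":[-1.5,1.5,0],"yaw":0},{"delta_pos":[-1.1,1.4,0],"yaw":0},{"delta_pos":[0,0,0],"yaw":0}]' -1
python3 - <<'E'
from h import *
from fit import fit,dens,Bd
s=status.read_state();print(s["eef_pos"],s["tool_rot"])
S=[]
for n in("scene","side"):
    p=get_image(n); S.append(p); 
L=dens([[20,-75],[20,75],[-50,75],[-50,39],[-20,39],[-20,-75]],n=40)
for ps in(S[:1],S[1:],S): print(fit(ps,L,22,[505,205,-.237]))
o=np.hstack([cv2.resize(S[0]["color"][190:340,230:430],(533,400)),cv2.resize(S[1]["color"][110:235,130:297],(533,400))])
cv2.imwrite("pics/rel.png",cv2.resize(o,(800,300))[...,::-1])
E
```

```text
clock: 10.6
eef_pos: [499.6, 178.4, 80.4]
tool_rot: [3.141, -0.001, 1.334]
force: [0.3, 0.8, 0.1]
width: 51.3
gripper_force: 0.0
clock: 10.93
eef_pos: [455.3, 225.9, 79.1]
tool_rot: [-3.139, -0.002, 1.34]
force: [-0.5, 0.2, 0.4]
width: 3.1
gripper_force: 0.0
[455.31151067 225.89345382  79.08640869] [-3.13885947e+00 -1.74757566e-03  1.33959663e+00]
(array([ 5.083099e+02,  2.084160e+02, -2.447000e-01]), np.float64(-19.23))
(array([ 5.062344e+02,  2.078068e+02, -2.517000e-01]), np.float64(-22.07))
(array([ 5.071251e+02,  2.083868e+02, -2.498000e-01]), np.float64(-41.11))
```

View pics/rel.png

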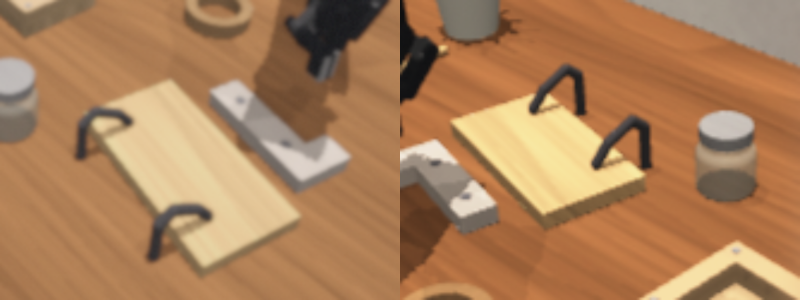

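The bracket lies flat, about 30 mm in front of the board: left view at (280,135), right view at (450,185). The closed fingers are beside it, between the leg and the toe side. I lower and push it to the board.

```bash
python3 -m handwheel '[{"delta_pos":[0,0,-2.5],"yaw":0},{"delta_pos":[0,0,-2.5],"yaw":0},{"delta_pos":[0,0,-1.5],"yaw":0},{"delta_pos":[0,0,-0.7],"yaw":0},{"delta_pos":[0,0,0],"yaw":0},{"delta_pos":[0.8,-0.2,0],"yaw":0},{"delta_pos":[0.6,-0.14,0],"yaw":0},{"delta_pos":[0.4,-0.1,0],"yaw":0},{"delta_pos":[0.4,-0.1,0],"yaw":0},{"delta_pos":[0,0,0],"yaw":0}]' -1
python3 -m handwheel '[{"delta_pos":[0.5,-0.12,0],"yaw":0},{"delta_pos":[0.5,-0.12,0],"yaw":0},{"delta_pos":[0.5,-0.12,0],"yaw":0},{"delta_pos":[0.5,-0.12,0],"yaw":0},{"delta_pos":[0,0,0],"yaw":0}]'
```

```text
clock: 11.87
eef_pos: [481.8, 216.4, 7.3]
tool_rot: [3.14, -0.001, 1.333]
force: [0.1, 0.4, 0.4]
width: 0.2
gripper_force: 0.0
clock: 12.28
eef_pos: [502.4, 211.5, 6.7]
tool_rot: [3.139, -0.001, 1.333]
force: [-0.1, -0.1, 0.5]
width: -0.1
gripper_force: 0.0
```

```bash
python3 -m handwheel '[{"delta_pos":[0.4,-0.1,0],"yaw":0},{"delta_pos":[0.3,-0.07,0],"yaw":0},{"delta_pos":[0,0,0],"yaw":0}]'
python3 - <<'E'
from h import *
from fit import fit,dens
S=[get_image(n) for n in("scene","side")]
L=dens([[20,-75],[20,75],[-50,75],[-50,39],[-20,39],[-20,-75]],n=40)
for ps in(S[:1],S[1:],S): print(fit(ps,L,22,[525,205,-.237]))
o=np.hstack([cv2.resize(S[0]["color"][190:340,230:430],(533,400)),cv2.resize(S[1]["color"][110:235,130:297],(533,400))])
cv2.imwrite("pics/push.png",cv2.resize(o,(800,300))[...,::-1])
E
```

```text
clock: 12.53
eef_pos: [503.4, 211.1, 6.3]
tool_rot: [-3.134, 0.002, 1.336]
force: [-8.5, 2.9, 6.2]
width: 0.0
gripper_force: 4.7
(array([ 5.358235e+02,  2.016809e+02, -2.418000e-01]), np.float64(-18.81))
(array([ 5.343795e+02,  1.983044e+02, -2.275000e-01]), np.float64(-16.91))
(array([ 5.353332e+02,  2.010874e+02, -2.348000e-01]), np.float64(-35.39))
```

View pics/push.png

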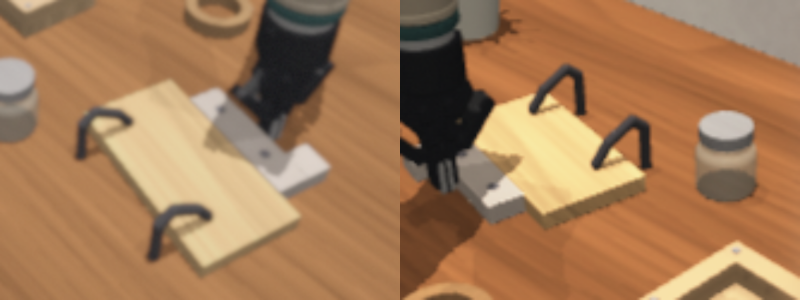

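The bracket is against the board in both views, with a contact force of about 9 N. I press slightly more, then back off and check.

```bash
python3 -m handwheel '[{"delta_pos":[0.2,-0.05,0],"yaw":0},{"delta_pos":[0.2,-0.05,0],"yaw":0},{"delta_pos":[0,0,0],"yaw":0}]'
python3 -m handwheel '[{"delta_pos":[-0.8,0.2,0],"yaw":0},{"delta_pos":[-1.5,0.35,0],"yaw":0},{"delta_pos":[-1.5,0.35,0],"yaw":0},{"delta_pos":[-0.5,0,2],"yaw":0},{"delta_pos":[0,0,4],"yaw":0},{"delta_pos":[0,-3,3],"yaw":0},{"delta_pos":[0,-4,3],"yaw":0},{"delta_pos":[0,-4,3],"yaw":0},{"delta_pos":[0,-4,0],"yaw":0},{"delta_pos":[0,0,0],"yaw":0}]'
python3 - <<'E'
from h import *
from fit import fit,dens,Bd
S=[get_image(n) for n in("scene","side")]
L=dens([[20,-75],[20,75],[-50,75],[-50,39],[-20,39],[-20,-75]],n=40)
for ps in(S[:1],S[1:],S):
    b=fit(ps,Bd,20,[554,192,-.237])[0]; k=fit(ps,L,22,[534,200,-.237])[0]
    print(b,k,"rel",np.round((np.r_[k[:2]-b[:2],0])@rot([0,0,b[2]]),1),round(k[2]-b[2],3))
w=cloud(S[1]); m=(w-[534.5,200,0])@rot([0,0,-.237])
for y in(-60,-30,0,30,60):
    q=(abs(m[...,1]-y)<8)&(abs(m[...,0])<15); print(y,np.round(np.nanmedian(m[q][:,2]),1))
o=np.hstack([cv2.resize(S[0]["color"][190:340,230:430],(533,400)),cv2.resize(S[1]["color"][110:235,110:277],(533,400))])
cv2.imwrite("pics/fin.png",cv2.resize(o,(800,300))[...,::-1])
E
```

```text
clock: 12.88
eef_pos: [503.5, 210.9, 6.2]
tool_rot: [-3.128, 0.003, 1.337]
force: [-15.3, 3.9, 12.5]
width: 0.1
gripper_force: 8.2
clock: 13.72
eef_pos: [470.1, 72.5, 148.0]
tool_rot: [3.136, 0.003, 1.321]
force: [-0.6, 0.1, -0.6]
width: -0.2
gripper_force: 0.0
[ 5.548498e+02  1.932841e+02 -2.328000e-01] [ 5.357363e+02  2.012734e+02 -2.388000e-01] rel [-20.4   3.4   0. ] -0.006
[ 5.534400e+02  1.906592e+02 -2.338000e-01] [ 5.346119e+02  1.989465e+02 -2.437000e-01] rel [-20.2   3.7   0. ] -0.01
[ 5.545526e+02  1.926511e+02 -2.327000e-01] [ 5.352013e+02  2.005676e+02 -2.430000e-01] rel [-20.7   3.2   0. ] -0.01
-60 22.4
-30 22.6
0 21.8
30 22.6
60 22.3
```

View pics/fin.png

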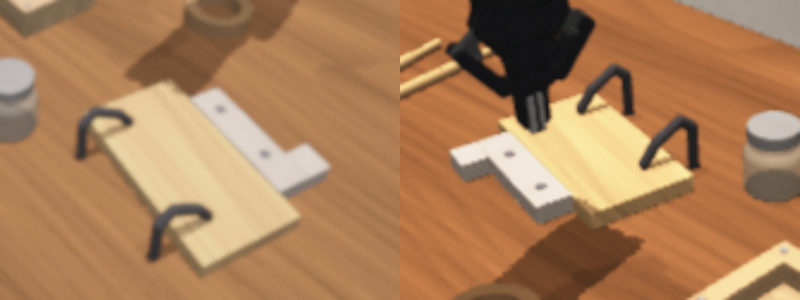

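The bracket lies flat: the top is at about 22 mm along its whole length and the back is on the board edge. It sits 3 mm off the middle, well inside the board's ends, and the robot is clear.

```bash
python3 -c "
from cell import ctrl; print(ctrl.finish_job())"
```

```text
the job is handed in; nothing more can be done
None
```

The job is handed in: I pressed the lever, lifted the bracket out and laid it flat, same face up, with its back along the board's front edge (fits within about 1 mm) and inside both ends; the jar was not touched.

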